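# Take the rock out of a balance stand

## Robot

A 6-joint arm with a two-finger parallel gripper is mounted at the origin on the work surface. World frame = base frame: x ahead of the robot, y to its left, z up, the work surface at z = 0. Lengths are in mm, angles in rad, forces in N, time in s.
With the tool pointing down it reaches from about 400 to 925 mm from the base axis. Payload 12.5 kg.
Tool frame: the origin (TCP) lies between the finger pads; the fingertips stand 11 mm ahead of it and the grasp point (between the pads) lies 8 mm behind it (env.tip_extent is the distance from the TCP to the fingertips, in mm); x points along the fingers, z is the direction in which the jaws open and shut, and the axes are right-handed (so a half turn about x gives the same grasp; the last joint's range is limited). The gripper opens to 95 mm and grips with 3 to 60 N. Pads are 20 mm wide; open, the fingers measure 119 mm over their backs; the gripper's body (75 mm by 180 mm) begins 59 mm behind the grasp point.
Start: joints at [-1.449, 0.491, 1.559, -0, 1.092, -0.106], TCP at [141.169, -608.865, 225.661] pointing down, gripper open.
Joint ranges: [-3.1, 3.1], [-0.84, 2.19], [0.05, 2.79], [-1.13, 4.28], [0.06, 2.93], [-2.69, 2.69]. Speed limits (rad/s): [2.22, 2.22, 2.79, 3.14, 3.14, 3.14].

## Interface

Orientations are given as [roll, pitch, yaw] about the fixed x, y, z axes, in that order (R = Rz(yaw) Ry(pitch) Rx(roll)).
In Python, from cell import status, imaging, env gives the robot as it stands. The module is installed in compiled form; this text tells all that it offers.
- The arm moves only by the tool apply_moves, never from a script. Its argument "increments" is a list of rows, each a list of 5 numbers: the closure, from 0 (fully open) to 1 (shut), then the shift along the tool's x, y, z in mm, then the turn about the tool's x in degrees. A call has 1 to 10 rows; each row shifts and turns the commanded pose from where the row before left it, along the tool's axes as they then stand; what a row does not reach is not made up. A row lasts 1/10 s, in which the tool goes at most 50 mm and 8.59 degrees, less where a joint would pass 70% of its speed; a pose out of reach is approached as far as the arm can. A call with a gripper value outside its range is refused whole. The fingers move at their own pace and stop on an object; the grip force is fixed at half the most. Time passes only in rows, so rows that do not move let the fingers close. It gives the time, the measured TCP pose, the force and the opening at its end, in the units of the state.
- status.state(): the state, without advancing time (a new reading comes with each control period).
- imaging.read_camera(name): name is "scene" or "side" or "wrist"; returns a dict with "pixels" (480x640x3 uint8, red, green, blue), "fovy" (degrees; the focal length in pixels is half the picture's height over the tangent of half this angle, whatever the lens; pixels are square), "cx", "cy" (the principal point, pixels), "distortion" ([k1, k2, p1, p2, k3] as OpenCV has them; the pictures are not rectified), "R" (3x3) and "t" (3): a world point X has camera coordinates R X + t. Camera axes: x right, y down, z forward; pixel columns grow to the right and rows downward; lengths in mm; the calibration is good to about 2 mm. A picture is of the moment at which its call begins. There is no depth.
- env.job_done(): hands the job in, once; it reports no verdict.
The state is a dict: "t": time; "joints": joint angles; "qvel": joint speeds; "tau": joint torques, N m; "eef_pos": TCP position; "tcp_rot": TCP orientation; "ft_force": force on the tool from outside, world axes, zero at the start; "moment": the same for the moment, N m; "opening": opening from 0.0 (shut) to 1.0 (fully open).
Only numpy, scipy, OpenCV 4.12 (cv2) and the standard library are available. Lean on these libraries where they do the work, as an engineer would, in place of code of your own. Each camera call takes 0.05 s, during which the arm holds its last target. There are 200 camera calls.

## Task

The stone slab under the little balance rocks on one of its four corners. With closed fingertips press firmly down on the yellow corner spots, one after another, until you find the corner that gives, then press the orange shim tab beside that same corner down flat. Leave the other three tabs standing, do not shift or pick up anything else on the bench, and finish with the hand clear.

Things in the scene. Friction and masses are not known exactly. Their poses are not given: they have to be found in the camera images.
- stand: Balance stand, fixed to the bench: a grey tray 194 x 194 mm carrying the dark stone slab. Origin: centre of the tray's underside, on the bench; x runs from its near to its far side, y to the left, z up. Four orange shim tabs stick out, two on its left (+y) and two on its right (-y) side.
- slab_top (a point): Centre of the slab's top face: 196 x 196 x 12 mm, top 52 mm above the bench, carrying a white balance 90 x 90 x 26 mm in its middle. It cannot shift or lift. Three corners stand firm on hidden packers (give under 2 mm); one corner, a different one each time, rocks: about 5 N takes it down 5 mm to a stop, and it springs back when let go.
- corner_near_left (a point): Centre of the yellow 22 mm spot on the slab's top face at its near left corner (nearer the robot, left as seen from the robot): -75 mm in the stand's x, +75 mm in y. It goes down with the corner.
- tab_near_left (a point): Point on the upper face of the near left corner's orange tab, -75 mm in the stand's x. Tab 22 mm wide, 3 mm thick; hinge along x at y = +80 mm, 10 mm above the bench; free end 62 mm from the hinge, this point 45 mm. Standing, it rises outward at 40 degrees, free end 50 mm above the bench at y = +126 mm; flat, its upper face is 12 mm above the bench, this point at y = +125 mm.
- shim_near_left (a joint): Angle of the near left shim tab, rad: 0 to 0.06 at the start (standing up), 0.70 fully flat. It turns against friction (3 to 5 N on the tab's point) and stays where it is left. Pressed flat at the rocking corner it props that corner firm; at a firm corner the packer is in its way and it jams at about 0.35.
- corner_near_right (a point): Centre of the yellow 22 mm spot on the slab's top face at its near right corner (nearer the robot, right as seen from the robot): -75 mm in the stand's x, -75 mm in y. It goes down with the corner.
- tab_near_right (a point): Point on the upper face of the near right corner's orange tab, -75 mm in the stand's x. Tab 22 mm wide, 3 mm thick; hinge along x at y = -80 mm, 10 mm above the bench; free end 62 mm from the hinge, this point 45 mm. Standing, it rises outward at 40 degrees, free end 50 mm above the bench at y = -126 mm; flat, its upper face is 12 mm above the bench, this point at y = -125 mm.
- shim_near_right (a joint): Angle of the near right shim tab, rad: 0 to 0.06 at the start (standing up), 0.70 fully flat. It turns against friction (3 to 5 N on the tab's point) and stays where it is left. Pressed flat at the rocking corner it props that corner firm; at a firm corner the packer is in its way and it jams at about 0.35.
- corner_far_left (a point): Centre of the yellow 22 mm spot on the slab's top face at its far left corner (away from the robot, left as seen from the robot): +75 mm in the stand's x, +75 mm in y. It goes down with the corner.
- tab_far_left (a point): Point on the upper face of the far left corner's orange tab, +75 mm in the stand's x. Tab 22 mm wide, 3 mm thick; hinge along x at y = +80 mm, 10 mm above the bench; free end 62 mm from the hinge, this point 45 mm. Standing, it rises outward at 40 degrees, free end 50 mm above the bench at y = +126 mm; flat, its upper face is 12 mm above the bench, this point at y = +125 mm.
- shim_far_left (a joint): Angle of the far left shim tab, rad: 0 to 0.06 at the start (standing up), 0.70 fully flat. It turns against friction (3 to 5 N on the tab's point) and stays where it is left. Pressed flat at the rocking corner it props that corner firm; at a firm corner the packer is in its way and it jams at about 0.35.
- corner_far_right (a point): Centre of the yellow 22 mm spot on the slab's top face at its far right corner (away from the robot, right as seen from the robot): +75 mm in the stand's x, -75 mm in y. It goes down with the corner.
- tab_far_right (a point): Point on the upper face of the far right corner's orange tab, +75 mm in the stand's x. Tab 22 mm wide, 3 mm thick; hinge along x at y = -80 mm, 10 mm above the bench; free end 62 mm from the hinge, this point 45 mm. Standing, it rises outward at 40 degrees, free end 50 mm above the bench at y = -126 mm; flat, its upper face is 12 mm above the bench, this point at y = -125 mm.
- shim_far_right (a joint): Angle of the far right shim tab, rad: 0 to 0.06 at the start (standing up), 0.70 fully flat. It turns against friction (3 to 5 N on the tab's point) and stays where it is left. Pressed flat at the rocking corner it props that corner firm; at a firm corner the packer is in its way and it jams at about 0.35.
- cal_weight: Bystander, loose: brass calibration weight, 32 mm across, 36 mm tall, standing beside the stand's left side between the two left tabs. Origin: centre of its underside.
- timer: Bystander, loose: small white timer, 45 x 34 x 24 mm, lying beside the stand's right side between the two right tabs. Origin: centre of its underside.
- wash_bottle: Bystander, loose: white bottle with red cap, 68 mm across, 170 mm tall. Origin: centre of its underside.
- reagent: Bystander, loose: amber bottle with blue cap, 56 mm across, 120 mm tall. Origin: centre of its underside.
- beaker: Bystander, loose: open glass beaker, 66 mm across, 80 mm tall. Origin: centre of its underside.
- jar: Bystander, loose: clear jar with white cap, 60 mm across, 70 mm tall. Origin: centre of its underside.

How it is judged (in metres and radians):
On the way, in this order (a step that is already met when the one before it is completed fails the run):
1. the rocking corner has been found: pressed down by more than 2.5 mm while all four tabs still stand (z of any of corner_near_left, corner_near_right, corner_far_left, corner_far_right in the frame of stand below 0.0495 m and value of joint each of shim_near_left, shim_near_right, shim_far_left, shim_far_right below 0.2 rad), for 0.1 s.
2. the rocking corner's tab is pressed flat, the other three tabs stand (((value of joint shim_near_left above 0.6 rad and value of joint each of shim_near_right, shim_far_left, shim_far_right below 0.2 rad) or (value of joint shim_near_right above 0.6 rad and value of joint each of shim_near_left, shim_far_left, shim_far_right below 0.2 rad) or (value of joint shim_far_left above 0.6 rad and value of joint each of shim_near_left, shim_near_right, shim_far_right below 0.2 rad) or (value of joint shim_far_right above 0.6 rad and value of joint each of shim_near_left, shim_near_right, shim_far_left below 0.2 rad))), for 0.2 s.
At the end, for the whole second after the job is handed in: The tab of the corner that rocked is flat (within 0.1 rad), the other three still stand (moved less than 0.2 rad), the slab is level (each corner within 2 mm of its height), every bystander is within 20 mm of where it began (((value of joint shim_near_left above 0.6 rad and value of joint each of shim_near_right, shim_far_left, shim_far_right below 0.2 rad) or (value of joint shim_near_right above 0.6 rad and value of joint each of shim_near_left, shim_far_left, shim_far_right below 0.2 rad) or (value of joint shim_far_left above 0.6 rad and value of joint each of shim_near_left, shim_near_right, shim_far_right below 0.2 rad) or (value of joint shim_far_right above 0.6 rad and value of joint each of shim_near_left, shim_near_right, shim_far_left below 0.2 rad)) and distance of each of cal_weight, timer, wash_bottle, reagent, beaker, jar from where it was at the start of the episode below 0.02 m and z of each of corner_near_left, corner_near_right, corner_far_left, corner_far_right in the frame of stand above 0.05 m); the robot touches nothing.
It fails at once if a loose bystander is shifted or lifted by more than 20 mm (distance of any of cal_weight, timer, wash_bottle, reagent, beaker, jar from where it was at the start of the episode above 0.02 m).
It fails at once if two shim tabs are pushed down (value of joint each of shim_near_left, shim_near_right above 0.23 rad or value of joint each of shim_near_left, shim_far_left above 0.23 rad or value of joint each of shim_near_left, shim_far_right above 0.23 rad or value of joint each of shim_near_right, shim_far_left above 0.23 rad or value of joint each of shim_near_right, shim_far_right above 0.23 rad or value of joint each of shim_far_left, shim_far_right above 0.23 rad).
It also fails if it takes over 58 s, if anything falls off the work surface, if the arm or the gripper's body presses on something with over 40 N, if the wrist force passes 120 N, or if a joint passes its speed limit or range.

## Working session

There is one attempt and no reset: what is moved stays moved. The work goes in short steps, Python scripts to look and compute and a tool call to move; the robot and the scene stay as the last step left them, time stands still between calls to the robot, and variables do not carry over. Pictures are saved under pics/ and viewed, about 8 in all and at most 12, crops included, and the job is handed in when it is done.

Besides the shell and the picture viewer there is one more tool, called after "Emit:" by a JSON object that holds its "fn" and its "kwargs". apply_moves: Moves the arm, as the interface text tells. Its arguments: {"type":"object","properties":{"increments":{"type":"array"}},"required":["increments"]}

```bash
mkdir -p pics; cat > h.py <<'E'
from cell import status, imaging, env
import numpy as np, cv2
def cam(n):
    c=imaging.read_camera(n); f=240/np.tan(np.radians(c["fovy"])/2)
    c["K"]=np.array([[f,0,c["cx"]],[0,f,c["cy"]],[0,0,1]]); c["R"]=np.array(c["R"]);c["t"]=np.array(c["t"]);c["D"]=np.array(c["distortion"],float); return c
def onz(c,uv,z):
    uv=np.array(uv,float).reshape(-1,1,2)
    p=cv2.undistortPoints(uv,c["K"],c["D"]).reshape(-1,2)
    d=np.c_[p,np.ones(len(p))]@c["R"]; o=-c["R"].T@c["t"]
    return o+d*((z-o[2])/d[:,2])[:,None]
def proj(c,X): return cv2.projectPoints(np.array(X,float).reshape(-1,3),cv2.Rodrigues(c["R"])[0],c["t"],c["K"],c["D"])[0].reshape(-1,2)
def blobs(c,lo,hi,amin=25):
    h=cv2.cvtColor(c["pixels"],cv2.COLOR_RGB2HSV); m=cv2.inRange(h,lo,hi)
    n,_,s,ce=cv2.connectedComponentsWithStats(m); return [(ce[i].round(1).tolist(),int(s[i,4])) for i in range(1,n) if s[i,4]>=amin]
def save(c,n): cv2.imwrite("pics/"+n,c["pixels"][:,:,::-1])
E
python3 - <<'E'
from h import *
ims=[]
for n in("scene","side"):
    c=cam(n); save(c,n+"0.png"); print(n,-c["R"].T@c["t"])
    for p,a in blobs(c,(24,120,100),(35,255,255)): print("Y",p,a,onz(c,p,52).round(1))
    for p,a in blobs(c,(5,150,100),(18,255,255)): print("O",p,a,onz(c,p,30).round(1))
s=status.state(); print(s["eef_pos"],s["tcp_rot"],s["ft_force"],s["t"])
E
```

```text
scene [1485.894839   -349.37945824  820.91715764]
Y [376.9, 210.4] 39 [[470.8 184.1  52. ]]
Y [314.4, 219.0] 39 [[452.6  35.3  52. ]]
Y [398.8, 248.8] 51 [[619.8 165.3  52. ]]
Y [331.1, 259.0] 53 [[601.2  17.   52. ]]
O [394.0, 212.6] 74 [[464.5 233.7  30. ]]
O [298.2, 226.3] 71 [[437.5   1.1  30. ]]
O [416.9, 249.8] 108 [[612.2 215.7  30. ]]
O [313.2, 267.8] 107 [[590.1 -18.7  30. ]]
O [470.1, 322.1] 4825 [[846.7 203.8  30. ]]
side [ 421.14970468 1166.39312477 1197.48018847]
Y [598.6, 138.0] 2194 [[-364.4 -599.1   52. ]]
Y [295.8, 241.6] 40 [[602.2  14.8  52. ]]
Y [350.7, 250.9] 41 [[452.8  34.2  52. ]]
Y [280.9, 282.4] 45 [[620.3 164.4  52. ]]
Y [339.2, 292.9] 50 [[471.2 183.4  52. ]]
O [291.4, 137.5] 136 [[ 685.8 -498.5   30. ]]
O [300.5, 233.0] 56 [[597.1 -42.6  30. ]]
O [353.7, 241.6] 60 [[447.6 -24.2  30. ]]
O [277.1, 297.5] 41 [[626.2 196.4  30. ]]
O [335.7, 308.8] 48 [[476.6 217.   30. ]]
[ 141.14864008 -608.62242954  225.12630445] [3.029913   1.56978253 1.68689844] [ 0.85680347 -0.13401964  0.58612804] 0.1
```

View pics/scene0.png

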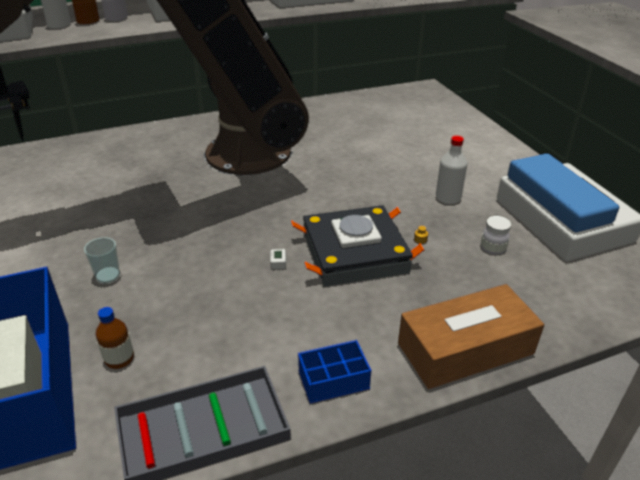

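View pics/side0.png

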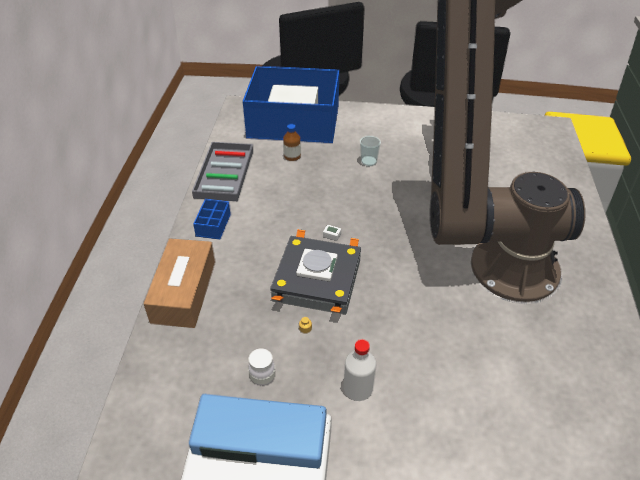

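The scene view shows the slab with yellow spots at (377,210), (314,219), (399,249) and (331,259), and tabs on both sides. The weight is at (421,236) and the timer at (278,258). The side view agrees and puts the wash bottle at (360,375), close to the left side.

```bash
cat >> h.py <<'E'
from scipy.spatial.transform import Rotation as Ro
C=np.array([536.3,99.9]); yaw=np.radians(-7.1)
def SW(x,y): c,s=np.cos(yaw),np.sin(yaw); return C+[c*x-s*y,s*x+c*y]
def go(x,y,z):
    s=status.state(); R=Ro.from_euler("xyz",s["tcp_rot"]).as_matrix()
    return (R.T@(np.array([x,y,z])-s["eef_pos"])).round(1)
E
python3 - <<'E'
from h import *
s=status.state(); R=Ro.from_euler("xyz",s["tcp_rot"]).as_matrix(); print(R.round(3))
for n in("scene","side"):
    c=cam(n)
    for q in((0,150,90),(172,150,90)):
        for p,a in blobs(c,q,(q[0]+7,255,255)): print(n,p,a,onz(c,p,160).round())
c=cam("side");print(onz(c,(306,329),3),onz(c,(332,231),24),onz(c,(358,390),0))
for p in((-75,-75),(-75,75),(75,-75),(75,75),(-75,125),(75,125)): print(p,SW(*p))
print("jaw->x needs turn", np.degrees(np.arctan2(R[1,2],R[0,2])))
print(go(450,-300,225))
E
```

```text
[[-0.     0.974  0.226]
 [ 0.001  0.226 -0.974]
 [-1.     0.    -0.001]]
scene [457.1, 138.7] 64 [[398. 428. 160.]]
scene [145.6, 439.0] 439 [[ 989. -400.  160.]]
side [229.2, 153.1] 105 [[ 825. -218.  160.]]
side [361.5, 346.9] 177 [[408. 419. 160.]]
[[544.94210455 266.45438323   3.        ]] [[511.04422229 -66.27659058  24.        ]] [[407.05693957 424.56780211   0.        ]]
(-75, -75) [452.6049939   34.74521541]
(-75, 75) [471.14521541 183.5950061 ]
(75, -75) [601.45478459  16.2049939 ]
(75, 75) [619.9950061  165.05478459]
(-75, 125) [477.32528925 233.21160299]
(75, 125) [626.17507993 214.67138148]
jaw->x needs turn -76.94906324681315
[   0.5  370.6 -231. ]
```

Emit:
{"fn": "apply_moves", "kwargs": {"increments": [[1, 0, 37, -23, 0], [1, 0, 37, -23, 0], [1, 0, 37, -23, 0], [1, 0, 37, -23, 0], [1, 0, 37, -23, 0], [1, 0, 37, -23, 0], [1, 0, 37, -23, 0], [1, 0, 37, -23, 0], [1, 0, 37, -23, 0], [1, 0, 37, -23, 0]]}}

```text
t: 1.25
eef_pos: [450.7, -299.8, 225.7]
tcp_rot: [0.43, 1.571, -0.913]
ft_force: [-0.1, 0.1, -0.4]
opening: 0.216
```

Emit:
{"fn": "apply_moves", "kwargs": {"increments": [[1, 0, 0, 0, -7], [1, 0, 0, 0, -7], [1, 0, 0, 0, -7], [1, 0, 0, 0, -7], [1, 0, 0, 0, -7], [1, 0, 0, 0, -7], [1, 0, 0, 0, -7], [1, 0, 0, 0, -7], [1, 0, 0, 0, -7], [1, 0, 0, 0, -7]]}}

```text
t: 2.25
eef_pos: [449.6, -301.2, 225.6]
tcp_rot: [-2.608, 1.571, -2.724]
ft_force: [-0.5, -0.5, 0.1]
opening: 0.005
```

```bash
python3 - <<'E'
from h import *
s=status.state(); R=Ro.from_euler("xyz",s["tcp_rot"]).as_matrix(); print(R.round(3),s["eef_pos"],s["opening"],s["ft_force"],s["t"])
print(go(452.6,34.7,120))
E
```

```text
[[-0.     0.116  0.993]
 [-0.     0.993 -0.116]
 [-1.    -0.    -0.   ]] [ 449.62580152 -301.21233115  225.59871526] 0.004803970332637318 [-0.52862825 -0.51514604  0.12912092] 2.25
[105.6 334.  -36. ]
```

Emit:
{"fn": "apply_moves", "kwargs": {"increments": [[1, 0, 42, -5, 0], [1, 0, 42, -5, 0], [1, 0, 42, -5, 0], [1, 0, 42, -5, 0], [1, 0, 42, -5, 0], [1, 0, 42, -5, 0], [1, 30, 42, -3, 0], [1, 40, 40, -3, 0], [1, 35, 0, 0, 0], [1, 0, 0, 0, 0]]}}

```text
t: 3.25
eef_pos: [452.3, 29.5, 123.5]
tcp_rot: [-3.085, 1.565, 3.079]
ft_force: [0.4, -0.2, 0.7]
opening: 0.006
```

```bash
python3 - <<'E'
from h import *
c=cam("wrist"); save(c,"w1.png")
for p,a in blobs(c,(22,120,80),(36,255,255)): print("Y",p,a,onz(c,p,52).round(1))
s=status.state(); print(s["eef_pos"],s["ft_force"]); print(go(452.6,34.7,70), proj(c,[452.6,34.7,52]), proj(c,s["eef_pos"]-np.array([0,0,11])))
E
```

```text
Y [320.7, 5.8] 418 [[471.3 179.3  52. ]]
Y [572.1, 9.1] 658 [[621.4 162.6  52. ]]
Y [319.1, 241.7] 849 [[453.1  36.2  52. ]]
Y [536.5, 243.2] 804 [[602.8  17.2  52. ]]
[453.3910955   28.80943802 125.46063015] [0.23118977 0.32197266 0.32232292]
[55.5  5.8 -1.3] [[318.70444729 243.86516188]] [[320.82993598 289.02754779]]
```

View pics/w1.png

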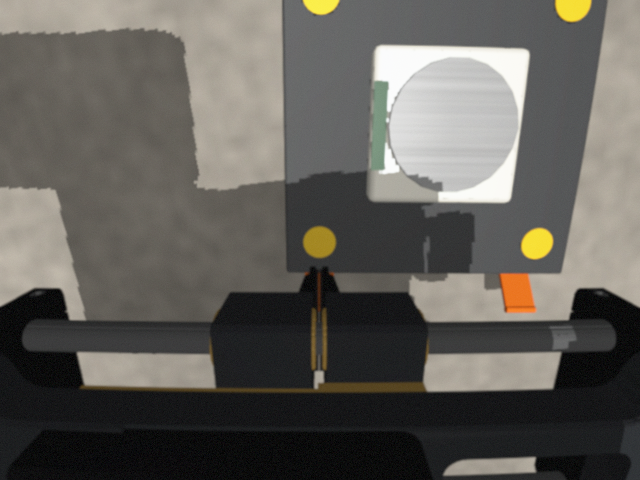

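The wrist view shows the near right spot at (319,242), with the closed fingertips just below it at (320,275). It agrees with the map to about 1.5 mm, so I'll move onto the spot and descend.

Emit:
{"fn": "apply_moves", "kwargs": {"increments": [[1, 10, 7, 0, 0], [1, 20, 0, 0, 0], [1, 15, 0, 0, 0], [1, 9, 0, 0, 0], [1, 0, 0, 0, 0], [1, 3, 0, 0, 0], [1, 2, 0, 0, 0], [1, 0, 0, 0, 0]]}}

```text
t: 4.1
eef_pos: [455.1, 35.4, 67.6]
tcp_rot: [-0.11, 1.57, -0.231]
ft_force: [-0.2, -0.1, -0.2]
opening: 0.004
```

Emit:
{"fn": "apply_moves", "kwargs": {"increments": [[1, 1, 0, 0, 0], [1, 1, 0, 0, 0], [1, 0, 0, 0, 0]]}}

```text
t: 4.4
eef_pos: [454.9, 35.5, 65.3]
tcp_rot: [-1.594, 1.571, -1.716]
ft_force: [-0.1, 0.0, -0.2]
opening: 0.004
```

Emit:
{"fn": "apply_moves", "kwargs": {"increments": [[1, 1, 0, 0, 0], [1, 1, 0, 0, 0], [1, 1, 0, 0, 0], [1, 0, 0, 0, 0]]}}

```text
t: 4.8
eef_pos: [454.8, 35.5, 62.2]
tcp_rot: [-2.564, 1.571, -2.685]
ft_force: [-0.8, -0.3, 0.5]
opening: 0.003
```

Emit:
{"fn": "apply_moves", "kwargs": {"increments": [[1, 1, 0, 0, 0], [1, 1, 0, 0, 0], [1, 0, 0, 0, 0]]}}

```text
t: 5.1
eef_pos: [454.8, 35.4, 60.3]
tcp_rot: [-2.567, 1.57, -2.688]
ft_force: [-2.0, -2.7, 4.8]
opening: 0.003
```

Emit:
{"fn": "apply_moves", "kwargs": {"increments": [[1, 1, 0, 0, 0], [1, 0, 0, 0, 0]]}}

```text
t: 5.3
eef_pos: [454.7, 35.4, 59.3]
tcp_rot: [-2.629, 1.57, -2.75]
ft_force: [-3.0, -2.5, 6.6]
opening: 0.006
```

Emit:
{"fn": "apply_moves", "kwargs": {"increments": [[1, 1, 0, 0, 0], [1, 0, 0, 0, 0]]}}

```text
t: 5.5
eef_pos: [454.6, 35.4, 58.4]
tcp_rot: [-2.551, 1.57, -2.672]
ft_force: [-3.9, -2.6, 7.4]
opening: 0.006
```

Emit:
{"fn": "apply_moves", "kwargs": {"increments": [[1, 1, 0, 0, 0], [1, 0, 0, 0, 0]]}}

```text
t: 5.7
eef_pos: [454.5, 35.3, 57.5]
tcp_rot: [-2.606, 1.57, -2.727]
ft_force: [-5.0, -4.4, 9.9]
opening: 0.004
```

Emit:
{"fn": "apply_moves", "kwargs": {"increments": [[1, 1, 0, 0, 0], [1, 0, 0, 0, 0]]}}

```text
t: 5.9
eef_pos: [454.6, 35.3, 56.9]
tcp_rot: [-2.276, 1.57, -2.397]
ft_force: [-5.8, -4.3, 18.8]
opening: 0.004
```

```bash
python3 - <<'E'
from h import *
c=cam("wrist"); save(c,"w2.png")
s=status.state(); print(s["eef_pos"],s["ft_force"])
E
```

```text
[454.51513289  35.33897536  56.94833275] [-5.86954254 -4.80073812 18.86830895]
```

View pics/w2.png

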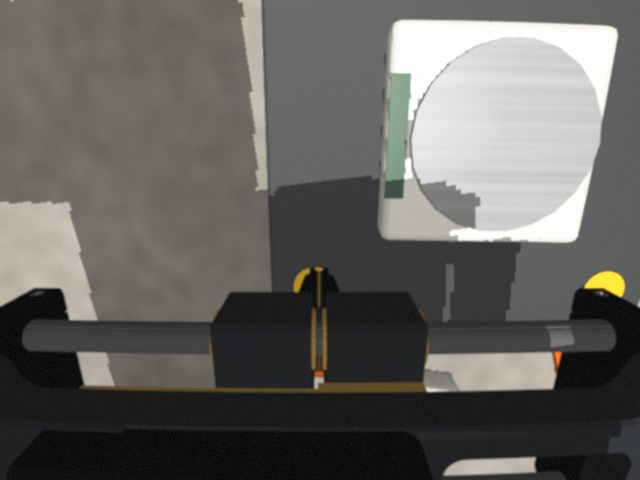

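The near right corner sank about 5 mm, with TCP z going from 62.2 to 57. It took 5–10 N on the way, then the force jumped to 19 N at a hard stop. That makes it the rocking corner, and in the picture the fingertip sits on the spot at (315,275). Now I'll lift off and go to its tab.

Emit:
{"fn": "apply_moves", "kwargs": {"increments": [[1, -20, 0, 0, 0], [1, -30, 0, 0, 0], [1, 0, -20, -1, 0], [1, 0, -24, -1, 0], [1, 0, 0, 0, 0], [1, 0, 0, 0, 0]]}}

```text
t: 6.55
eef_pos: [447.7, -8.0, 106.2]
tcp_rot: [0.12, 1.571, -0.003]
ft_force: [-0.2, -0.1, -0.1]
opening: 0.006
```

```bash
python3 - <<'E'
from h import *
c=cam("wrist"); save(c,"w3.png")
for p,a in blobs(c,(22,120,80),(36,255,255)): print("Y",p,a,onz(c,p,52).round(1))
for p,a in blobs(c,(3,150,80),(18,255,255)): print("O",p,a,onz(c,p,40).round(1))
c=cam("scene")
for p,a in blobs(c,(3,150,80),(18,255,255)): print("O",p,a,onz(c,p,40).round(1))
cv2.imwrite("pics/s3.png",cv2.resize(c["pixels"][180:300,230:450,::-1],None,fx=3,fy=3))
s=status.state(); print(s["eef_pos"],s["ft_force"]); print(go(447.5,-8.5,60))
E
```

```text
Y [318.2, 189.6] 1089 [[453.1  36.4  52. ]]
Y [560.5, 191.1] 1012 [[602.8  17.5  52. ]]
O [318.1, 247.5] 1425 [[448.   -3.8  40. ]]
O [536.4, 249.0] 1459 [[596.  -23.5  40. ]]
O [394.1, 212.4] 73 [[476.8 226.9  40. ]]
O [298.2, 226.3] 78 [[450.7  -3.3  40. ]]
O [416.9, 249.8] 116 [[623.3 208.5  40. ]]
O [313.0, 267.6] 120 [[600.7 -23.   40. ]]
O [470.1, 322.4] 4939 [[855.4 196.4  40. ]]
O [110.2, 330.0] 394 [[ 639.4 -438.    40. ]]
[447.71107658  -7.49938496 106.14995176] [ 0.39436611 -0.70543714 -0.61247678]
[46.1 -1.  -0.1]
```

View pics/s3.png

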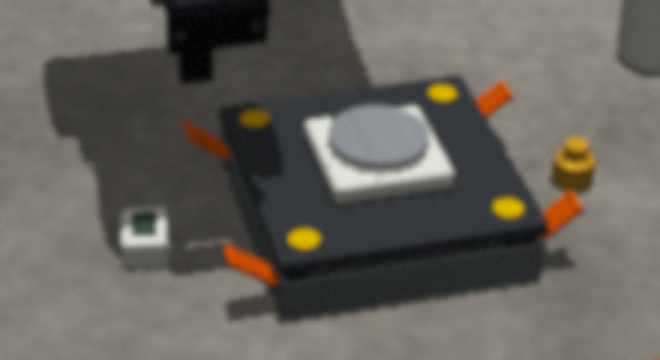

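The cropped scene view shows all four tabs standing, the bystanders in place and the fingertips above the near right tab, at crop (205,140). I'll press down.

Emit:
{"fn": "apply_moves", "kwargs": {"increments": [[1, 20, 0, 0, 0], [1, 20, 0, 0, 0], [1, 6, 0, 0, 0], [1, 3, 0, 0, 0], [1, 3, 0, 0, 0], [1, 3, 0, 0, 0], [1, 3, 0, 0, 0], [1, 3, 0, 0, 0]]}}

```text
t: 7.45
eef_pos: [447.7, -7.7, 45.2]
tcp_rot: [-0.318, 1.571, -0.439]
ft_force: [0.5, -0.9, 2.9]
opening: 0.004
```

Emit:
{"fn": "apply_moves", "kwargs": {"increments": [[1, 3, 0, 0, 0], [1, 3, 0, 0, 0], [1, 2, 0, 0, 0], [1, 2, 0, 0, 0], [1, 0, 0, 0, 0]]}}

```text
t: 7.95
eef_pos: [447.5, -7.9, 35.0]
tcp_rot: [-2.956, 1.57, -3.077]
ft_force: [-0.9, -0.5, 0.1]
opening: 0.004
```

Emit:
{"fn": "apply_moves", "kwargs": {"increments": [[1, 2, 0, 0, 0], [1, 2, 0, 0, 0], [1, 2, 0, 0, 0]]}}

```text
t: 8.25
eef_pos: [447.6, -8.0, 29.2]
tcp_rot: [-0.516, 1.571, -0.637]
ft_force: [0.1, -1.3, 2.5]
opening: 0.001
```

Emit:
{"fn": "apply_moves", "kwargs": {"increments": [[1, 2, 0, 0, 0], [1, 1, 0, 0, 0], [1, 1, 0, 0, 0]]}}

```text
t: 8.55
eef_pos: [447.6, -8.0, 25.2]
tcp_rot: [-1.509, 1.571, -1.63]
ft_force: [0.5, -1.2, 2.3]
opening: 0.004
```

Emit:
{"fn": "apply_moves", "kwargs": {"increments": [[1, 1, 0, 0, 0], [1, 1, 0, 0, 0]]}}

```text
t: 8.75
eef_pos: [447.6, -8.0, 23.2]
tcp_rot: [-0.855, 1.571, -0.977]
ft_force: [-0.9, -2.2, 2.2]
opening: 0.004
```

Emit:
{"fn": "apply_moves", "kwargs": {"increments": [[1, 1, 0, 0, 0], [1, 0, 0, 0, 0]]}}

```text
t: 8.95
eef_pos: [447.6, -8.0, 22.5]
tcp_rot: [-0.372, 1.571, -0.493]
ft_force: [-1.6, -2.4, 8.3]
opening: 0.003
```

Emit:
{"fn": "apply_moves", "kwargs": {"increments": [[1, 1, 0, 0, 0], [1, 0, 0, 0, 0]]}}

```text
t: 9.15
eef_pos: [447.7, -8.0, 22.1]
tcp_rot: [-0.153, 1.57, -0.274]
ft_force: [-2.9, -2.4, 19.3]
opening: 0.007
```

The tab bottomed out at z≈22 mm (tip at 11 mm, 19 N). I'll lift clear and look. I can also press the corner again to check it is firm.

Emit:
{"fn": "apply_moves", "kwargs": {"increments": [[1, -10, 0, 0, 0], [1, -30, 0, 0, 0], [1, -45, 0, 0, 0], [1, -45, 0, 0, 0], [1, -45, 0, 0, 0], [1, 0, -45, -10, 0], [1, 0, -45, -10, 0], [1, 0, -45, 0, 0], [1, 0, -45, 0, 0], [1, 0, 0, 0, 0]]}}

```text
t: 10.15
eef_pos: [405.5, -188.1, 196.4]
tcp_rot: [-0.872, 1.57, -0.998]
ft_force: [1.3, -0.0, -0.4]
opening: -0.0
```

```bash
python3 - <<'E'
from h import *
c=cam("scene"); a=cv2.resize(c["pixels"][180:300,230:450,::-1],None,fx=3,fy=3)
print([b for b in blobs(c,(3,150,80),(18,255,255))], blobs(c,(24,120,100),(35,255,255)))
c=cam("side"); b=cv2.resize(c["pixels"][210:340,250:400,::-1],None,fx=2,fy=2)
print([b_ for b_ in blobs(c,(3,150,80),(18,255,255))])
im=np.zeros((360+260,660,3),np.uint8); im[:360]=a; im[360:,:300]=b; cv2.imwrite("pics/f.png",cv2.resize(im,None,fx=.95,fy=.95))
s=status.state(); print(s["eef_pos"],s["ft_force"],s["t"])
E
```

```text
[([394.0, 212.5], 73), ([295.4, 236.8], 135), ([416.9, 249.8], 116), ([313.5, 267.8], 112), ([470.1, 322.5], 4939), ([110.4, 330.0], 401)] [([377.0, 210.5], 36), ([314.3, 219.0], 38), ([399.0, 248.8], 49), ([331.0, 259.1], 55)]
[([291.6, 139.0], 184), ([300.5, 233.0], 56), ([277.3, 297.4], 46), ([335.9, 308.6], 51)]
[ 405.4839752  -184.63446417  196.14184645] [ 1.66954873 -0.62096523 -0.18932793] 10.25
```

View pics/f.png

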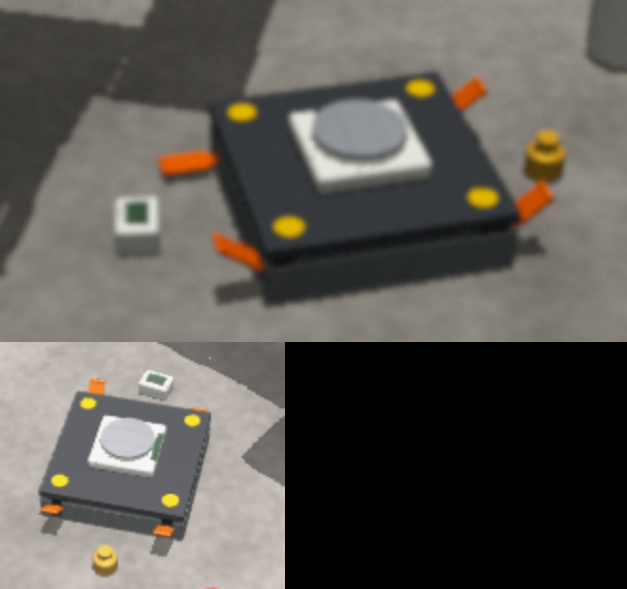

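The near right tab now lies flat, at crop (188,163). The other three tabs stand unchanged, the weight and timer haven't moved, and the yellow spots are back at their starting pixels.

```bash
python3 -c "
from h import *
print(env.job_done())"
```

```text
the job is handed in; nothing more can be done
None
```

The rocking corner was the near right one. I pressed its shim tab flat, left the other three tabs standing, and handed the job in at about 10 s.

- **Finding the corner:** I pressed the near right corner first. It gave about 5 mm at 5–10 N, then hit a hard stop at 19 N. That was clear enough that I did not press the other three corners.
- **Pressing the tab:** The tab went down at about 2–3 N and stopped with the fingertip 11 mm above the bench at 19 N. That means it is fully flat, not jammed halfway.
- **Last checks:** In the final pictures the near right tab is flat. The other three tabs and the four yellow spots are within 0.4 px of where they started, so the slab is level to what the cameras resolve. The weight and timer look unmoved. I did not measure the bottles, beaker and jar again, but the hand never went near them. The hand ended clear at z = 196 mm, with only about 1–2 N of sensor noise.
- **Not done:** I did not press the corner again to feel that it is now firm.

No check failed or disagreed.

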